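# Feel along a soldered wire

## Robot

A 6-joint arm with a two-finger parallel gripper is mounted at the origin on the work surface. World frame = base frame: x ahead of the robot, y to its left, z up, the work surface at z = 0. Lengths are in m, angles in rad, forces in N, time in s.
With the tool pointing down it reaches from about 0.35 to 0.975 m from the base axis. Payload 4.9 kg.
Tool frame: the origin (TCP) lies between the finger pads, 19 mm behind the fingertips; this is the grasp point; z points along the fingers, y is the line along which they close (so a half turn about z gives the same grasp; the last joint's range is limited). The gripper opens to 85 mm and grips with 20 to 120 N. Pads are 22 mm wide; open, the fingers measure 114 mm over their backs; the gripper's body (76 mm by 85 mm) begins 54 mm behind the grasp point. The pads swing forward as they close: fully open they stand 13 mm farther back than shut.
Start: joints at [-1.444, 0.053, 1.613, -0, 1.476, -0.119], TCP at [0.152, -0.606, 0.25] pointing down, gripper open.
Joint ranges: [-3.01, 3.01], [-1.01, 2.22], [0.06, 2.58], [-1.02, 4.17], [0.09, 2.62], [-3.14, 3.14]. Speed limits (rad/s): [2.57, 2.57, 3.14, 3.14, 3.14, 3.14].

## Interface

Orientations are given as a unit quaternion [x, y, z, w].
In Python, from station import ctrl, fingers, inverse_kinematics, cams, job, sensors gives the robot as it stands. The module is installed in compiled form; this text tells all that it offers. Calls block until the motion is done:
- ctrl.reach(position, orientation): joint-space move of the TCP to a pose.
- ctrl.line_to(position, max_speed=0.15, ori=None, contact_N=None): straight line of the TCP; ori=None keeps the orientation; max_speed is the mean speed in m/s. With contact_N (N) it stops when the force on the tool has changed by that much, and returns True; else False.
- ctrl.move_j(angles): joint-space move.
- fingers.grip(opening, f_grip=None): opening from 0.0 (shut) to 1.0 (fully open); f_grip is the grip in N (None keeps the last); returns when the fingers have stopped.
- ctrl.dwell(seconds).
- inverse_kinematics(position, orientation): joint angles nearest the present ones, or None.
- cams.get_image(name): name is "side" or "top"; returns the picture (400x640x3 uint8, red, green, blue); there is no depth.
- cams.camera_params(name): a dict with "fx", "fy", "cx", "cy" (pixels), "dist" ([k1, k2, p1, p2, k3] as OpenCV has them; the pictures are not rectified), "cam_to_world" (4x4, takes a point from camera to world coordinates). Camera axes: x right, y up, looking along -z (the intrinsics and any distortion apply to the point x, -y, -z); pixel columns grow to the right and rows downward; lengths in m; the calibration is good to about 2 mm. A picture is of the moment at which its call begins. camera_params takes no time and is no camera call.
A pose or a line that the arm cannot do raises ctrl.IKError and nothing moves.
- job.job_done(): hands the job in; it is judged then, once.
Readings, each from a call of its own:
- sensors.current_t(): time.
- sensors.current_joints(): joint angles.
- sensors.current_qvel(): joint speeds.
- sensors.current_tau(): joint torques, N m.
- sensors.current_eef_pos(): TCP position.
- sensors.current_tool_rot(): TCP orientation.
- sensors.current_ft_force(): force on the tool from outside, world axes, zero at the start.
- sensors.current_torque(): the same for the moment, N m.
- sensors.current_opening(): opening from 0.0 (shut) to 1.0 (fully open).
- sensors.current_grasp_force(): force on a finger pad.
Only numpy, scipy, OpenCV 4.12 (cv2) and the standard library are available. Lean on these libraries where they do the work, as an engineer would, in place of code of your own. Each camera call takes 0.05 s, during which the arm holds its last target. There are 200 camera calls.

## Task

With the gripper shut and pointing straight down, put the fingertips gently on the red dot of the dark plate and run them along the wavy brass wire, following its curves with light contact, all the way to the white dot, to feel that it is soldered down everywhere. Do not lift the plate or push it out of its springy tray, do not press the tray down to its stop, and leave everything else on the bench where it is. Finish with the fingertips resting still and lightly on the white dot: the program ends while touching it.

Things in the scene. Friction and masses are not known exactly. Their poses are not given: they have to be found in the camera images.
- stand: Round wooden stand, 330 mm across and 20 mm thick, cork on top, fixed to the bench; it can be anywhere near the middle of the bench, turned any way round. Origin: centre of its underside on the bench, z up; x runs along the tray.
- tray (a joint): The flat aluminium tray (214 x 94 mm) above the middle of the stand, on springs: it only sinks straight down. Value = how far it is pressed down, 0 (untouched, up against its upper stop) to 0.012 m (on its lower stop). It starts to sink under about 1 to 2 N and then takes 0.4 N more per mm. Its 3 mm lips keep the plate from sliding off.
- plate: The work: a loose dark metal plate 200 x 80 x 4 mm, about 0.35 kg, lying in the tray with 2 mm play all round. Origin: centre of its underside, 54 mm above the bench when untouched; x along its length from the red dot to the white dot, z up. Its top is 4 mm above the origin.
- wire: Brass wire soldered on the plate in one S-shaped wave, 152 mm long, swinging 16 mm to each side; 5 mm wide, rounded, 3 mm proud of the plate. A flat red dot (14 mm across) at its start and a white one at its end, as high as the wire. Rigidly part of the plate, same origin and axes. Top of wire and dots: 7 mm above the origin, 61 mm above the bench when untouched.
- line0 (a point): Centre of the red dot's top: the start of the wire.
- line1 (a point): Point on the top of the wire, number 1 of the 9 that follow one another about 20 mm apart from red dot (line0) to white dot (line8).
- line2 (a point): Point on the top of the wire, number 2 of the 9 that follow one another about 20 mm apart from red dot (line0) to white dot (line8).
- line3 (a point): Point on the top of the wire, number 3 of the 9 that follow one another about 20 mm apart from red dot (line0) to white dot (line8).
- line4 (a point): Point on the top of the wire, number 4 of the 9 that follow one another about 20 mm apart from red dot (line0) to white dot (line8).
- line5 (a point): Point on the top of the wire, number 5 of the 9 that follow one another about 20 mm apart from red dot (line0) to white dot (line8).
- line6 (a point): Point on the top of the wire, number 6 of the 9 that follow one another about 20 mm apart from red dot (line0) to white dot (line8).
- line7 (a point): Point on the top of the wire, number 7 of the 9 that follow one another about 20 mm apart from red dot (line0) to white dot (line8).
- line8 (a point): Centre of the white dot's top: the end of the wire.
- punch: Bystander: brass punch, 20 mm across, 46 mm tall, standing on the stand beside the tray. Origin: centre of its foot.
- bench_block: Bystander: steel block 45 x 35 x 18 mm on the stand beside the tray. Origin: centre of its underside.
- bangle: Bystander: copper ring, 48 mm across, 12 mm high, lying on the stand beside the tray. Origin: centre of its underside.
- hammer: Bystander: hammer, 250 mm long, lying on the bench to the robot's left. Its x axis runs along the handle.
- file: Bystander: flat file with wooden handle, 290 mm long, 26 mm high, lying on the bench to the robot's right. Its x axis runs along it.
- bowl: Bystander: terracotta bowl, 140 mm across, 60 mm high, on the bench, far left. Origin: centre of its underside.
- jar: Bystander: amber jar, 60 mm across, 90 mm tall, on the bench, far right. Origin: centre of its underside.
Things that resemble listed ones, but are neither listed nor needed, are in the scene too. There is more than one size of the plate; the job needs the larger.

How it is judged:
On the way, in this order (a step that is already met when the one before it is completed fails the run):
1. fingertips touch the wire at the red dot (within 8 mm) (horizontal distance between the grasp point and line0 below 0.008 m and contact force between the fingers and wire above 0.3 N), for 0.05 s.
2. fingertips touch the wire at point line1 (within 8 mm) (horizontal distance between the grasp point and line1 below 0.008 m and contact force between the fingers and wire above 0.3 N), for 0.05 s.
3. fingertips touch the wire at point line2 (within 8 mm) (horizontal distance between the grasp point and line2 below 0.008 m and contact force between the fingers and wire above 0.3 N), for 0.05 s.
4. fingertips touch the wire at point line3 (within 8 mm) (horizontal distance between the grasp point and line3 below 0.008 m and contact force between the fingers and wire above 0.3 N), for 0.05 s.
5. fingertips touch the wire at point line4 (within 8 mm) (horizontal distance between the grasp point and line4 below 0.008 m and contact force between the fingers and wire above 0.3 N), for 0.05 s.
6. fingertips touch the wire at point line5 (within 8 mm) (horizontal distance between the grasp point and line5 below 0.008 m and contact force between the fingers and wire above 0.3 N), for 0.05 s.
7. fingertips touch the wire at point line6 (within 8 mm) (horizontal distance between the grasp point and line6 below 0.008 m and contact force between the fingers and wire above 0.3 N), for 0.05 s.
8. fingertips touch the wire at point line7 (within 8 mm) (horizontal distance between the grasp point and line7 below 0.008 m and contact force between the fingers and wire above 0.3 N), for 0.05 s.
9. fingertips touch the wire at the white dot (within 9 mm) (horizontal distance between the grasp point and line8 below 0.009 m and contact force between the fingers and wire above 0.3 N), for 0.05 s.
At the end, for the whole second after the job is handed in: The fingertips rest on the white dot (tool centre within 9 mm of its centre seen from above, 0.3 to 10 N), the plate is still in its tray (within 6 mm, not lifted), the tray is not on its lower stop (under 11.5 mm), the plate is at rest, and all bystanders are within 15 mm of where they were (all of step 9 and contact force between the fingers and plate below 10 N and value of joint tray below 0.0115 m and linear speed of plate below 0.02 m/s and not (x of plate in the frame of stand below -0.006 m) and not (x of plate in the frame of stand above 0.006 m) and not (y of plate in the frame of stand below -0.006 m) and not (y of plate in the frame of stand above 0.006 m) and not (z of plate in the frame of stand below 0.04 m) and not (z of plate in the frame of stand above 0.058 m) and distance of each of punch, bench_block, bangle, hammer, file, bowl, jar from where it was at the start of the episode below 0.015 m); the arm keeps its last pose, push and grip.
It fails at once if the plate is pressed with more than 15 N (contact force between the fingers and plate above 15 N).
It fails at once if the tray is pressed down to its lower stop (11.5 mm or more) (value of joint tray above 0.0115 m).
It fails at once if the plate is lifted (4 mm) or pushed out of its place in the tray (6 mm) (x of plate in the frame of stand below -0.006 m or x of plate in the frame of stand above 0.006 m or y of plate in the frame of stand below -0.006 m or y of plate in the frame of stand above 0.006 m or z of plate in the frame of stand above 0.058 m).
It fails at once if a bystander is moved by more than 15 mm or the punch is tipped (distance of any of punch, bench_block, bangle, hammer, file, bowl, jar from where it was at the start of the episode above 0.015 m or angle between punch's own z axis and vertical above 0.3 rad).
It also fails if it takes over 45 s, if anything falls off the work surface, if the arm or the gripper's body presses on something with over 40 N, if the wrist force passes 120 N, or if a joint passes its speed limit or range.

## Working session

There is one attempt and no reset: what is moved stays moved. The work goes in short steps, each a Python script; the robot and the scene stay as the last script left them, time stands still between calls to the robot, and variables do not carry over. Pictures are saved under pics/ and viewed, at most 10 in all, crops included, and the job is handed in when it is done.

```bash
mkdir -p pics
python3 - <<'E'
from station import cams,sensors
import cv2,numpy as np
for n in("top","side"):
    im=cams.get_image(n); cv2.imwrite(f"pics/{n}0.png",im[:,:,::-1]); p=cams.camera_params(n)
    print(n,[round(p[k],2) for k in("fx","fy","cx","cy")],p["dist"],np.round(p["cam_to_world"],3).tolist())
print(sensors.current_t(),sensors.current_tool_rot())
E
```

```text
top [459.07, 459.07, 318.04, 199.75] [0.01328491 0.         0.         0.         0.        ] [[-0.005, 0.993, -0.115, 0.293], [-1.0, -0.007, -0.023, -0.02], [-0.024, 0.115, 0.993, 1.597], [0.0, 0.0, 0.0, 1.0]]
side [445.31, 445.31, 319.4, 202.35] [0.02418921 0.         0.         0.         0.        ] [[-0.835, 0.437, -0.334, 0.062], [-0.55, -0.649, 0.525, 0.665], [0.013, 0.622, 0.783, 1.024], [0.0, 0.0, 0.0, 1.0]]
0.1 [ 9.92457327e-01  1.22587176e-01 -7.11379726e-06 -9.15164792e-04]
```

View pics/top0.png

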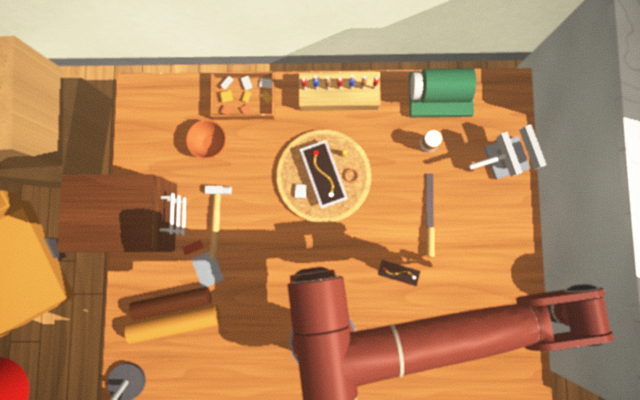

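View pics/side0.png

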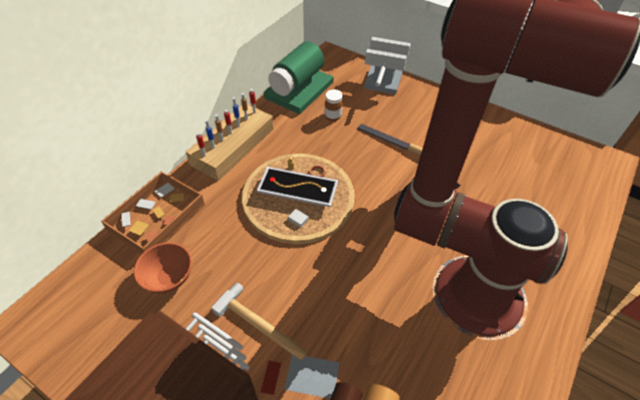

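The top view shows the stand at about (323,175), with the large plate on it: red dot (316,153), white dot (331,195). A second, small plate lies on the bench at (399,273). The one on the stand, in the tray, is the larger and fits the description. In the side view the red dot is at (272,179) and the white dot at (323,189). I'll confirm in one crop and measure.

```bash
cat > h.py <<'E'
import numpy as np,cv2
from station import cams
def ray(n,uv,z):
    p=cams.camera_params(n);K=np.array([[p["fx"],0,p["cx"]],[0,p["fy"],p["cy"]],[0,0,1.]])
    q=cv2.undistortPoints(np.array(uv,float).reshape(-1,1,2),K,np.array(p["dist"]))[:,0]
    M=np.array(p["cam_to_world"]); d=np.c_[q[:,0],-q[:,1],-np.ones(len(q))]@M[:3,:3].T; o=M[:3,3]
    return (o+d*((z-o[2])/d[:,2])[:,None])[:,:2]
def cen(m,w):
    v,u=np.nonzero(m); k=w[v,u].astype(float); return [(u*k).sum()/k.sum(),(v*k).sum()/k.sum()]
E
python3 - <<'E'
from h import *
out=[]
for n,(x0,y0,x1,y1) in dict(top=(295,135,355,215),side=(250,160,345,210)).items():
    im=np.mean([cams.get_image(n) for _ in range(8)],0); 
    R,G,B=im.transpose(2,0,1); S=np.zeros(R.shape,bool);S[y0:y1,x0:x1]=1
    dots=dict(top=((316,153),(331,195)),side=((272,179),(323,189)))[n]
    V,U=np.mgrid[:400,:640]; near=[np.hypot(U-a,V-b)<6 for a,b in dots]
    r=near[0]&(R-G>60)&(R-B>40)&(G<R*.5); w=near[1]&(np.minimum(R,B)>110)
    cr,cw=cen(r,R-G),cen(w,B); P=ray(n,[cr,cw],.061); L=np.linalg.norm(P[1]-P[0])
    print(n,np.round([cr,cw],1).tolist(),r.sum(),w.sum(),P.round(4).tolist(),"L",L.round(4))
    c=P.mean(0);ex=(P[1]-P[0])/L;ey=np.array([-ex[1],ex[0]])
    b=S&(R-B>45)&(G>.5*R)&(R>70); v,u=np.nonzero(b); q=(ray(n,np.c_[u,v],.061)-c)@np.c_[ex,ey]; k=(R-B)[v,u]
    ok=(abs(q[:,0])<.075)&(abs(q[:,1])<.026); q=q[ok];k=k[ok]
    for a in np.arange(-.076,.076,.0095):
        s=abs(q[:,0]-a)<.005
        if s.any(): print("  ",round(a*1e3,1),(np.average(q[s,1],weights=k[s])*1e3).round(1),s.sum())
    out.append(cv2.resize(im[y0:y1,x0:x1].astype('uint8')[:,:,::-1],None,fx=4,fy=4,interpolation=cv2.INTER_CUBIC))
h=max(o.shape[0] for o in out)
cv2.imwrite("pics/crop.png",np.hstack([cv2.copyMakeBorder(o,0,h-o.shape[0],0,0,0) for o in out]))
E
```

```text
top [[315.6, 152.3], [330.7, 194.3]] 29 30 [[0.6346, 0.0232], [0.4896, -0.0271]] L 0.1535
   -76.0 11.1 1
   -66.5 -5.9 14
   -57.0 -10.6 14
   -47.5 -14.1 12
   -38.0 -15.2 14
   -28.5 -14.4 13
   -19.0 -10.7 13
   -9.5 -5.4 14
   -0.0 0.1 16
   9.5 5.7 16
   19.0 11.4 16
   28.5 14.4 13
   38.0 15.7 14
   47.5 14.9 16
   57.0 12.3 15
   66.5 7.7 14
side [[272.0, 178.9], [323.3, 189.1]] 25 24 [[0.6331, 0.0231], [0.4895, -0.027]] L 0.1521
   -66.5 -6.7 7
   -57.0 -11.4 9
   -47.5 -14.7 10
   -38.0 -15.7 9
   -28.5 -15.0 11
   -19.0 -12.9 10
   -9.5 -6.8 11
   -0.0 -0.8 11
   9.5 5.8 11
   19.0 9.2 9
   28.5 14.2 8
   38.0 14.9 8
   47.5 13.9 9
   57.0 11.3 9
   66.5 6.9 8
```

View pics/crop.png

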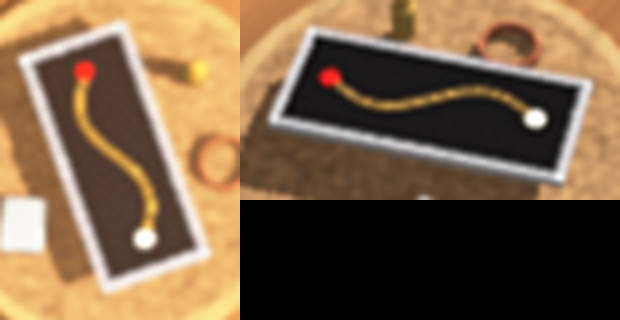

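The crop confirms it: the large plate is in the tray, the red dot is at the far end, and the wire swings one S to the white dot. The two views agree within 1.5 mm and the wire fits y = 16 mm·sin(2πx/152 mm). Now I'll move to above the red dot and touch down.

```bash
cat >> h.py <<'E'
from scipy.spatial.transform import Rotation as Rn
from station import ctrl,fingers,sensors,inverse_kinematics
A=np.array([.6339,.0232]);Z=np.array([.4895,-.0271]);c=(A+Z)/2
ex=(Z-A)/np.linalg.norm(Z-A);ey=np.array([-ex[1],ex[0]])
def wire(x): return c+ex*x+ey*.016*np.sin(2*np.pi*x/.152)
tx=np.r_[-ey,0];tz=np.array([0,0,-1.]);Q=Rn.from_matrix(np.c_[tx,np.cross(tz,tx),tz]).as_quat()
def fz(): return np.mean([sensors.current_ft_force() for _ in range(5)],0)
E
python3 - <<'E'
from h import *
print(inverse_kinematics([*A,.2],Q))
fingers.grip(0.0,20)
ctrl.reach([*A,.2],Q); ctrl.line_to([*A,.095],.1); ctrl.dwell(.3)
f0=fz(); hit=ctrl.line_to([*A,.072],.01,contact_N=1.0); ctrl.dwell(.3)
print(hit,sensors.current_eef_pos(),f0,fz(),sensors.current_opening(),sensors.current_t())
E
```

```text
[-8.06607615e-02  1.08732769e-01  1.63818546e+00 -4.44089210e-16
  1.39467443e+00 -4.15854146e-01]
True [0.6333193  0.02322254 0.07747718] [ 0.09887458 -0.11643873  0.3189966 ] [1.10333406 0.30545486 1.27234264] -0.0030345926130684966 7.8
```

Run:
```python
from h import *
z=.0745; ctrl.line_to([*A,z],.01); ctrl.dwell(.3); print(sensors.current_eef_pos().round(4),fz().round(2))
for x in np.linspace(-.076,.076,33)[1:5]:
    ctrl.line_to([*wire(x),z],.02); p=sensors.current_eef_pos();f=fz(); print(round(x*1e3,1),np.round(p,4),((p[:2]-wire(x))*1e3).round(1),f.round(2))
ctrl.dwell(.2);print(fz().round(2),sensors.current_t())
cv2.imwrite("pics/t1.png",cv2.resize(cams.get_image("side")[130:230,220:370,::-1],None,fx=4,fy=4,interpolation=cv2.INTER_CUBIC))
```

```text
[0.6338 0.0232 0.0744] [-1.82 -0.45  3.19]
-71.2 [0.6283 0.0245 0.0749] [0.4 0. ] [ 2.2  -0.84  2.58]
-66.5 [0.6221 0.0258 0.0744] [-0.4  0.1] [ 1.12 -0.14  2.21]
-61.8 [0.6167 0.0268 0.0744] [-0.4  0.1] [ 0.61 -0.52  2.91]
-57.0 [0.6115 0.0276 0.0744] [-0.3  0.1] [1.38 0.19 2.24]
[0.94 0.12 2.74] 10.4667
```

View pics/t1.png

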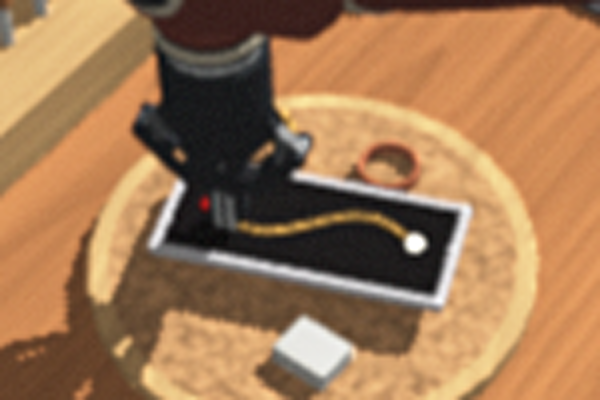

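The crop shows the shut fingertips on the wire at about (225,218), just past the red dot (205,203), with the plate still in its tray and about 2.5 N of contact. I'll go on to near the end.

Run:
```python
from h import *
z=.0745
for x in np.linspace(-.076,.076,33)[5:30]:
    ctrl.line_to([*wire(x),z],.02); p=sensors.current_eef_pos();f=fz()
    print(round(x*1e3,1),((p[:2]-wire(x))*1e3).round(1),p[2].round(4),f.round(1))
    if f[2]<1.6: z=max(z-.0005,.072)
    if f[2]>5: z+=.0005
ctrl.dwell(.2);print(fz().round(2),z,sensors.current_t())
cv2.imwrite("pics/t2.png",cv2.resize(cams.get_image("side")[130:230,220:370,::-1],None,fx=4,fy=4,interpolation=cv2.INTER_CUBIC))
```

```text
-52.2 [-0.2  0. ] 0.0745 [ 1.9 -0.2  2.1]
-47.5 [-0.3  0. ] 0.0744 [ 0.7 -0.3  1.7]
-42.7 [-0.3 -0. ] 0.0744 [0.6 0.6 1.7]
-38.0 [-0.3 -0. ] 0.0744 [0.9 0.4 3.1]
-33.2 [-0.3 -0.1] 0.0744 [ 1.1 -0.4  2.6]
-28.5 [-0.3 -0.1] 0.0744 [0.4 1.4 3.4]
-23.8 [-0.3 -0.1] 0.0744 [0.5 0.5 2.7]
-19.0 [-0.2 -0.2] 0.0744 [ 0.6 -0.1  2.5]
-14.2 [-0.2 -0.2] 0.0745 [ 0.2 -0.2  3.2]
-9.5 [-0.2 -0.2] 0.0745 [1.1 0.6 2.4]
-4.8 [-0.2 -0.2] 0.0744 [0.6 0.8 2.8]
0.0 [-0.2 -0.2] 0.0745 [-0.4  0.5  2.5]
4.8 [-0.2 -0.2] 0.0745 [1.2 0.9 2.5]
9.5 [-0.2 -0.2] 0.0745 [0.9 0.4 2. ]
14.2 [-0.2 -0.2] 0.0745 [1.  0.4 2.2]
19.0 [-0.2 -0.2] 0.0745 [-0.1 -0.1  2.7]
23.7 [-0.2 -0.2] 0.0745 [1.1 0.2 2.6]
28.5 [-0.2 -0.2] 0.0744 [-0.   0.2  2.6]
33.2 [-0.2 -0.2] 0.0745 [ 0.7 -0.4  2.4]
38.0 [-0.3 -0.1] 0.0744 [ 0.1 -0.4  3.2]
42.7 [-0.3 -0.1] 0.0745 [1.2 0.2 1.7]
47.5 [-0.3 -0. ] 0.0744 [-0.3 -0.4  2.6]
52.3 [-0.4  0. ] 0.0744 [ 1.  -0.7  1.8]
57.0 [-0.3  0. ] 0.0744 [1.2 0.1 2.6]
61.7 [-0.4  0.1] 0.0744 [ 0.6 -1.2  2.6]
[-0.27 -0.69  2.58] 0.0745 20.9167
```

View pics/t2.png

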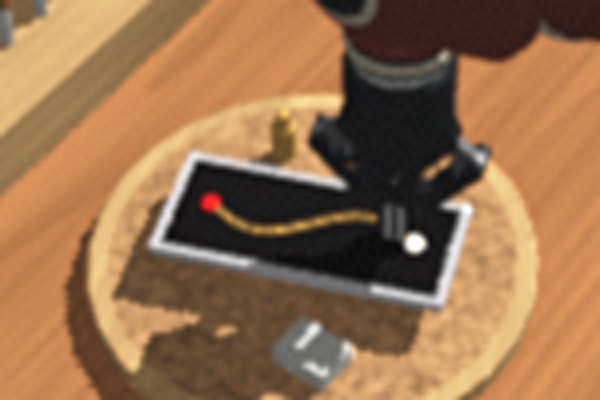

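The crop shows the fingertips on the wire at (393,222), just short of the white dot (414,243). The punch is still standing and the plate is in its tray. Next I'll finish on the dot and hand in.

Run:
```python
from h import *
from station import job
for x in np.linspace(-.076,.076,33)[30:]: ctrl.line_to([*wire(x),.0745],.02)
ctrl.dwell(1.0); p=sensors.current_eef_pos()
print(((p[:2]-Z)*1e3).round(1),p[2],fz().round(2),sensors.current_t())
print(job.job_done())
```

```text
[0.1 0.2] 0.07433681794870267 [-1.67  0.87  2.85] 23.2583
the job is handed in; nothing more can be done
None
```

I ran the shut fingertips along the wire from the red dot to the white dot at about 2–3 N and handed the job in at 23 s, resting still on the white dot at 2.9 N; no verdict was reported.

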